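Show the studio helper which bowl goes on the banding wheel

ROBOT

A 6-joint arm with a two-finger parallel gripper is mounted at the origin on the work surface. World frame = base frame: x ahead of the robot, y to its left, z up, the work surface at z = 0. Lengths are in m, angles in rad, forces in N, time in s.
With the tool pointing down it reaches from about 0.35 to 0.85 m from the base axis. Payload 8.1 kg.
Tool frame: the origin (TCP) lies on the centre line of the jaws, within the pads' length; the fingertips stand 14 mm ahead of it and the grasp point (between the pads) lies 5 mm behind it; z points along the fingers, y is the direction in which the jaws open and shut (so a half turn about z gives the same grasp; the last joint's range is limited). The gripper opens to 93 mm and grips with 3 to 60 N. Pads are 15 mm wide; open, the fingers measure 128 mm over their backs; the gripper's body (75 mm by 188 mm) begins 65 mm behind the grasp point.
Start: joints at [1.075, 0.13, 1.488, -0, 1.523, -0.085], TCP at [0.24, 0.55, 0.233] pointing down, gripper open.
Joint ranges: [-2.96, 2.96], [-0.89, 2.26], [0.02, 2.5], [-1.34, 4.48], [0, 2.73], [-2.66, 2.66]. Speed limits (rad/s): [2.39, 2.39, 2.79, 3.14, 3.14, 3.14].

INTERFACE

Orientations are given as a rotation vector (axis times angle).
In Python, from plant import robot gives the robot as it stands.
- The arm moves only by the tool jog_arm, never from a script. Its argument "steps" is a list of rows, each a list of 7 numbers: the closure, from 0 (fully open) to 1 (shut), then the shift along the tool's x, y, z in m, then the turn, a rotation vector about the tool's x, y, z in rad. In form: [[jaw, tx, ty, tz, rx, ry, rz], ...]. A call has 1 to 5 rows; each row is the pose to reach, as a shift and turn from the pose measured when the call began, along the tool's axes at that moment; what a row does not reach only later rows make up. A row lasts 1/8 s, in which the tool goes at most 62.5 mm and 10.7 degrees, less where a joint would pass 70% of its speed; a pose out of reach is approached as far as the arm can. A call with a gripper value outside its range is refused whole. The fingers move at their own pace and stop on an object; "force" is the grip in N (left out, the last holds). Time passes only in rows, so rows that repeat a pose let the fingers close. It gives the time, the measured TCP pose, the force and the opening at its end, in the units of the state.
- robot.read_state(): the state, without advancing time (a new reading comes with each control period).
- robot.read_camera(name): name is "scene" or "top" or "wrist"; returns a dict with "image" (420x560x3 uint8, red, green, blue), "mtx" (3x3 intrinsics, pixels), "extrinsics" (4x4, takes a point from camera to world coordinates); the wrist camera has in their place "tool_from_camera" (4x4, takes a point from camera to tool coordinates, whose origin is the TCP and whose axes are the flange's). Camera axes: x right, y down, z forward; pixel columns grow to the right and rows downward; lengths in m; the calibration is good to about 2 mm. The wrist camera is an equidistant fisheye: a pixel r from the principal point sees the ray r / f radians off the axis. A picture is of the moment at which its call begins: read the wrist's pose just before it. There is no depth.
- robot.close_job(): hands the job in, once; it reports no verdict.
The state is a dict: "t": time; "q": joint angles; "dq": joint speeds; "joint_torque": joint torques, N m; "tool_pos": TCP position; "orientation": TCP orientation; "force": force on the tool from outside, world axes, zero at the start; "wrist_torque": the same for the moment, N m; "opening": finger opening in m.
Only numpy, scipy, OpenCV 4.12 (cv2) and the standard library are available. Lean on these libraries where they do the work, as an engineer would, in place of code of your own. Each camera call takes 0.05 s, during which the arm holds its last target.

TASK

Press the green call button fully down and let it come back up, to call the helper; then point at the blue bowl from above, with the fingertips a few centimetres above the middle of its mouth, for at least two seconds, and after that point in the same way at the middle of the banding wheel's disc for at least two seconds, to show where the bowl goes. Finish while still pointing at the wheel. Do not touch, move or lift the bowls, the wheel, the jar or the brush, and never bring the fingertips low over the other two bowls, not even in passing.

Things in the scene. Friction and masses are not known exactly. Their poses are not given: they have to be found in the camera images.
- call_top (a point): centre of the top face of the green push button (40 mm across) in its grey housing, fixed to the table; pressed straight down. It moves with the button
- call (a joint): travel of the green call button in m: 0 released, 0.006 fully down; a spring (about 5 N when fully down) brings it back up
- bowl_blue: an open round blue bowl, 110 mm across the rim and 60 mm tall, standing upright and loose on the table; origin at the centre of its underside, z up, so the middle of its mouth is 60 mm above the origin. This is the bowl to point at
- bowl_white: an open round white bowl, 110 mm across the rim and 60 mm tall, standing upright and loose on the table; origin at the centre of its underside, z up, so the middle of its mouth is 60 mm above the origin. Same shape as the blue one; leave alone
- bowl_terracotta: an open round terracotta (orange-brown) bowl, 110 mm across the rim and 60 mm tall, standing upright and loose on the table; origin at the centre of its underside, z up, so the middle of its mouth is 60 mm above the origin. Same shape as the blue one; leave alone
- banding_wheel: banding wheel: a flat round aluminium disc, 150 mm across, with dark rings, on a dark steel foot; fixed to the table, 80 mm tall in all; origin at the centre of its underside, z up, so the middle of the disc's top is 80 mm above the origin
- glaze_jar: small glaze jar with a yellow cap, 50 mm across and 70 mm tall, loose; origin at the centre of its underside. Leave alone
- brush: brush, 170 mm long, lying loose along its own x axis; origin under its middle. Leave alone
Things that resemble listed ones, but are neither listed nor needed, are in the scene too. Leave any turquoise look-alike of the banding_wheel alone.

How it is judged:
On the way, in this order (a step that is already met when the one before it is completed fails the run):
1. the call button is pressed down (value of joint call above 0.0045 m), for 0.05 s.
2. the button is back up and the fingers point at the blue bowl from just above for two seconds (horizontal distance between the grasp point and bowl_blue below 0.03 m and z of the grasp point in the frame of bowl_blue between 0.08 and 0.155 m and value of joint call below 0.002 m), for 2 s.
3. the fingers point at the banding wheel from just above for two seconds (horizontal distance between the grasp point and banding_wheel below 0.03 m and z of the grasp point in the frame of banding_wheel between 0.1 and 0.175 m), for 2 s.
At the end, for the whole second after the job is handed in: Still pointing at the banding wheel: grasp point within 30 mm of the disc's middle seen from above and 20 to 95 mm over its top. Button up again (under 2 mm). The bowls upright, at rest, within 10 mm of where they were; jar and brush within 15 mm (all of step 3 and value of joint call below 0.002 m and distance of each of bowl_blue, bowl_white, bowl_terracotta from where it was at the start of the episode below 0.01 m and angle between each of bowl_blue, bowl_white, bowl_terracotta's own z axis and vertical below 0.1 rad and linear speed of each of bowl_blue, bowl_white, bowl_terracotta below 0.02 m/s and distance of each of glaze_jar, brush from where it was at the start of the episode below 0.015 m); the robot touches nothing.
It fails at once if a bowl is touched, moved or lifted (contact force between any of the fingers, the arm and bowl_blue above 0.3 N or distance of any of bowl_blue, bowl_white, bowl_terracotta from where it was at the start of the episode above 0.01 m or contact force between any of the fingers, the arm and bowl_white above 0.3 N or contact force between any of the fingers, the arm and bowl_terracotta above 0.3 N).
It fails at once if the white or terracotta bowl is pointed at: the fingers come low over its middle (within 30 mm of it seen from above, grasp point less than 70 mm over the rim) ((horizontal distance between the grasp point and bowl_white below 0.03 m and z of the grasp point in the frame of bowl_white below 0.13 m) or (horizontal distance between the grasp point and bowl_terracotta below 0.03 m and z of the grasp point in the frame of bowl_terracotta below 0.13 m)).
It fails at once if the banding wheel is touched (contact force between any of the fingers, the arm and banding_wheel above 0.3 N).
It fails at once if the glaze jar or the brush is touched, moved or lifted (contact force between any of the fingers, the arm and glaze_jar above 0.3 N or contact force between any of the fingers, the arm and brush above 0.3 N or distance of any of glaze_jar, brush from where it was at the start of the episode above 0.015 m).
It also fails if it takes over 54 s, if anything falls off the work surface, if the arm or the gripper's body presses on something with over 40 N, if the wrist force passes 120 N, or if a joint passes its speed limit or range.

## Working session

There is one attempt and no reset: what is moved stays moved. The work goes in short steps, Python scripts to look and compute and a tool call to move; the robot and the scene stay as the last step left them, time stands still between calls to the robot, and variables do not carry over. Pictures are saved under pics/ and viewed, and the job is handed in when it is done.

Besides the shell and the picture viewer there is one more tool, called after "Request:" by a JSON object that holds its "api" and its "payload", one argument or row to a line. jog_arm: Moves the arm, as the interface text tells. Its arguments: {"type":"object","properties":{"steps":{"type":"array"},"force":{"type":"number"}},"required":["steps"]}

```bash
mkdir -p pics; python3 - <<'E'
from plant import robot
import cv2,pickle
s=robot.read_state();print(s)
d={}
for n in("scene","top"):
    c=robot.read_camera(n);d[n]=c;cv2.imwrite(f"pics/{n}0.png",c["image"][:,:,::-1]);print(c["mtx"],c["extrinsics"])
pickle.dump(d,open("d.pkl","wb"))
E
```

```text
{'t': 0.0, 'q': array([ 1.07461732e+00,  1.31140209e-01,  1.48926020e+00, -7.90109157e-06,
        1.52301104e+00, -8.53875463e-02]), 'dq': array([-0.00224116, -0.00061597, -0.00082381, -0.00144099, -0.00178877,
       -0.00041832]), 'joint_torque': array([-6.96524094e-04, -5.59853983e+01, -4.91751766e+01,  7.67730642e-02,
        3.54604411e-02, -2.06770815e-04]), 'tool_pos': array([0.23931803, 0.54961662, 0.23161043]), 'orientation': array([-6.40636587e-01, -3.07505334e+00,  2.74012347e-03]), 'force': array([-0.74302086,  0.11278359,  0.46586139]), 'wrist_torque': array([0.00084918, 0.0402695 , 0.02108547]), 'opening': 0.09279382601715719}
[[486.76813158   0.         277.65435168]
 [  0.         486.76813158 207.08743793]
 [  0.           0.           1.        ]] [[ 0.77380645  0.52989148 -0.34704264  0.96765526]
 [ 0.63336642 -0.65453901  0.41282643 -0.5486842 ]
 [-0.00839974 -0.53925291 -0.84210198  1.08055543]
 [ 0.          0.          0.          1.        ]]
[[412.84535093   0.         281.19349305]
 [  0.         412.84535093 211.14751959]
 [  0.           0.           1.        ]] [[ 1.74368338e-02 -9.74297356e-01  2.24589890e-01  2.72051655e-01]
 [-9.99836386e-01 -1.80721806e-02 -7.73395873e-04 -6.28542109e-02]
 [ 4.81234659e-03 -2.24539658e-01 -9.74453069e-01  1.23330780e+00]
 [ 0.00000000e+00  0.00000000e+00  0.00000000e+00  1.00000000e+00]]
```

View pics/scene0.png

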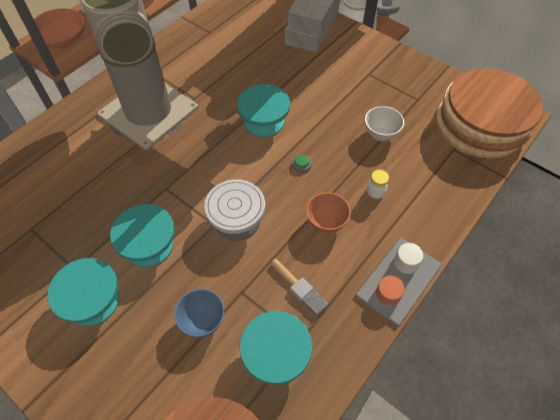

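View pics/top0.png

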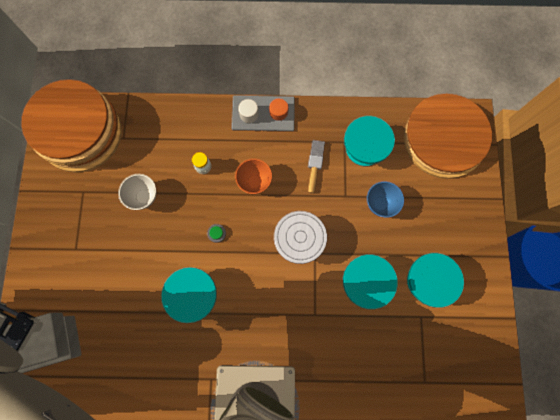

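The blue bowl is at scene (200,315) / top (385,200). The aluminium wheel is at scene (235,208) / top (300,237), and the green button at (302,162) / (216,233). Possible confusions:
- **Wheel:** turquoise look-alikes in top at (369,140), (370,281), (436,280) and (189,295).
- **Blue bowl:** the white bowl at (137,191), the terracotta bowl at (253,177), and a blue thing on the floor at (540,260).
- **Green button:** the turquoise discs.

I choose by colour and will check each in close crops.

```bash
cat > h.py <<'E'
import numpy as np,cv2,pickle
def ray(c,u,v):
    d=np.linalg.inv(c["mtx"])@[u,v,1];T=c["extrinsics"];d=T[:3,:3]@d
    return T[:3,3],d/np.linalg.norm(d)
def plane(c,u,v,z):
    o,d=ray(c,u,v);return o+d*(z-o[2])/d[2]
def tri(c1,p1,c2,p2):
    o1,d1=ray(c1,*p1);o2,d2=ray(c2,*p2)
    A=np.stack([d1,-d2],1);s=np.linalg.lstsq(A,o2-o1,rcond=None)[0]
    a,b=o1+s[0]*d1,o2+s[1]*d2;return (a+b)/2,np.linalg.norm(a-b)
E
python3 - <<'E'
from h import *
d=pickle.load(open("d.pkl","rb"))
seeds={"scene":dict(blue=(200,315),white=(384,124),terra=(328,212),wheel=(235,208),btn=(302,162),jar=(380,177)),
"top":dict(blue=(385,200),white=(137,191),terra=(253,177),wheel=(300,237),btn=(216,233),jar=(201,160))}
R=dict(blue=32,white=28,terra=30,wheel=40,btn=14,jar=14)
H=dict(blue=.06,white=.06,terra=.06,wheel=.08,btn=.03,jar=.07)
def mask(n,hsv):
    h,s,v=[hsv[...,i].astype(int) for i in range(3)]
    return {"blue":(h>98)&(h<125)&(s>70),"white":(s<60)&(v>80),"terra":(h<10)&(s>150),"wheel":(s<60)&(v>100),"btn":(h>50)&(h<80)&(s>120),"jar":(h>22)&(h<35)&(s>150)}[n]
cen={}
tiles=[]
for cam in d:
    im=d[cam]["image"];hsv=cv2.cvtColor(im,cv2.COLOR_RGB2HSV)
    for n,(x,y) in seeds[cam].items():
        m=np.zeros(im.shape[:2],np.uint8);r=R[n]
        m[y-r-10:y+r+10,x-r-10:x+r+10]=mask(n,hsv)[y-r-10:y+r+10,x-r-10:x+r+10]
        cs,_=cv2.findContours(m,cv2.RETR_EXTERNAL,cv2.CHAIN_APPROX_NONE)
        c=max(cs,key=cv2.contourArea);e=cv2.fitEllipse(c);cen[cam,n]=e[0]
        print(cam,n,np.round(e[0],1),np.round(e[1],1),cv2.contourArea(c),np.round(plane(d[cam],*e[0],H[n]),3))
        o=im.copy();cv2.ellipse(o,e,(255,0,255),1);cv2.drawContours(o,cs,-1,(255,255,0),1)
        a=np.hstack([im[max(0,y-48):y+48,x-48:x+48],o[max(0,y-48):y+48,x-48:x+48]])
        tiles.append(cv2.resize(a,(260,130),interpolation=cv2.INTER_CUBIC))
for n in R: print(n,tri(d["scene"],cen["scene",n],d["top"],cen["top",n]))
g=np.vstack([np.hstack(tiles[i:i+3]) for i in range(0,12,3)])
cv2.imwrite("pics/crops.png",g[:,:,::-1])
E
```

```text
scene blue [199.  312.6] [44.9 49. ] 1724.0 [ 0.587 -0.369  0.06 ]
scene white [383.5 122.7] [33.2 38.1] 981.5 [0.6   0.354 0.06 ]Traceback (most recent call last):
  File "<stdin>", line 18, in <module>
cv2.error: OpenCV(4.12.0) /io/opencv/modules/imgproc/src/shapedescr.cpp:361: error: (-201:Incorrect size of input array) There should be at least 5 points to fit the ellipse in function 'fitEllipseNoDirect'
```

```bash
cat > m.py <<'E'
from h import *
d=pickle.load(open("d.pkl","rb"))
seeds={"scene":dict(blue=(200,315),white=(384,124),terra=(328,212),wheel=(235,208),btn=(302,162),jar=(380,177)),
"top":dict(blue=(385,200),white=(137,191),terra=(253,177),wheel=(300,237),btn=(216,233),jar=(201,160))}
R=dict(blue=32,white=28,terra=30,wheel=40,btn=14,jar=14)
H=dict(blue=.06,white=.06,terra=.06,wheel=.08,btn=.03,jar=.07)
def mask(n,hsv):
    h,s,v=[hsv[...,i].astype(int) for i in range(3)]
    return {"blue":(h>98)&(h<125)&(s>70),"white":(s<60)&(v>80),"terra":((h<9)|(h>175))&(s>120),"wheel":(s<60)&(v>100),"btn":(h>50)&(h<80)&(s>120),"jar":(h>22)&(h<35)&(s>150)}[n]
cen={}
tiles=[]
for cam in d:
    im=d[cam]["image"];hsv=cv2.cvtColor(im,cv2.COLOR_RGB2HSV)
    print(hsv[seeds[cam]["terra"][::-1]],hsv[seeds[cam]["btn"][::-1]])
    for n,(x,y) in seeds[cam].items():
        m=np.zeros(im.shape[:2],np.uint8);r=R[n]
        m[y-r-10:y+r+10,x-r-10:x+r+10]=mask(n,hsv)[y-r-10:y+r+10,x-r-10:x+r+10]
        cs,_=cv2.findContours(m,cv2.RETR_EXTERNAL,cv2.CHAIN_APPROX_NONE)
        o=im.copy();cv2.drawContours(o,cs,-1,(255,255,0),1)
        c=max(cs,key=cv2.contourArea,default=None)
        if c is not None and len(c)>5:
            e=cv2.fitEllipse(c);cen[cam,n]=e[0]
            print(cam,n,np.round(e[0],1),np.round(e[1],1),cv2.contourArea(c),np.round(plane(d[cam],*e[0],H[n]),3))
            cv2.ellipse(o,e,(255,0,255),1)
        a=np.hstack([im[max(0,y-48):y+48,x-48:x+48],o[max(0,y-48):y+48,x-48:x+48]])
        tiles.append(cv2.resize(a,(260,130),interpolation=cv2.INTER_CUBIC))
for n in R:
    if ("scene",n) in cen and ("top",n) in cen: print(n,tri(d["scene"],cen["scene",n],d["top"],cen["top",n]))
g=np.vstack([np.hstack(tiles[i:i+3]) for i in range(0,12,3)])
cv2.imwrite("pics/crops.png",g[:,:,::-1])
E
python3 m.py
```

```text
[  8 144 133] [ 63 115 142]
scene blue [199.  312.6] [44.9 49. ] 1724.0 [ 0.587 -0.369  0.06 ]
scene white [383.5 122.7] [33.2 38.1] 981.5 [0.6   0.354 0.06 ]
scene wheel [234.4 206. ] [53.9 60.4] 2553.0 [ 0.471 -0.122  0.08 ]
scene jar [378.8 176.5] [11.  14.9] 107.5 [0.694 0.182 0.07 ]
[  9 196 142] [ 66 207 144]
top blue [385.  199.2] [34.  36.4] 971.5 [ 0.584 -0.368  0.06 ]
top white [137.1 191.7] [33.6 36.6] 964.5 [0.593 0.361 0.06 ]
top wheel [300.  236.9] [51.4 52.3] 2112.5 [ 0.464 -0.118  0.08 ]
top btn [215.6 232.2] [12.  12.1] 112.0 [0.482 0.129 0.03 ]
top jar [199.1 159.3] [13.3 14.3] 147.0 [0.694 0.183 0.07 ]
blue (array([ 0.58542299, -0.36874441,  0.05658548]), np.float64(0.0010253711171299554))
white (array([0.59588373, 0.36479104, 0.04879842]), np.float64(0.0013994686265707637))
wheel (array([ 0.46600777, -0.11846124,  0.07037445]), np.float64(0.0007252100937617733))
jar (array([0.69367772, 0.18295607, 0.06931418]), np.float64(0.0009597087416011653))
```

View pics/crops.png

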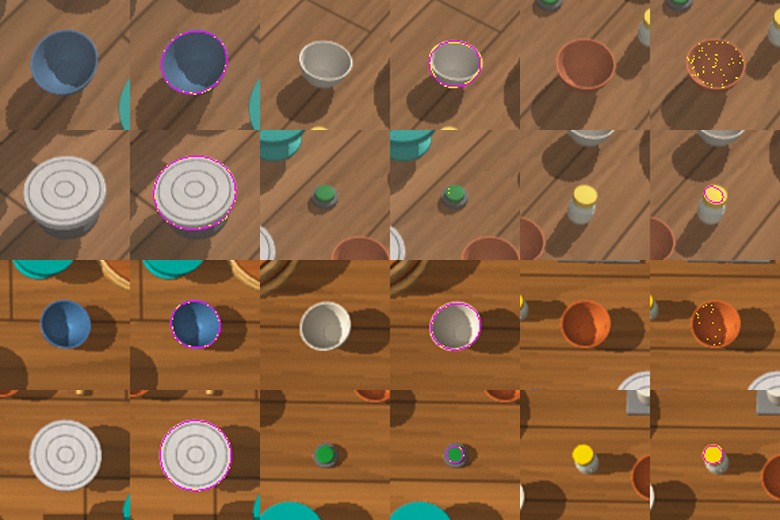

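The crops confirm the blue bowl, the grey aluminium wheel with dark rings and the green button in its grey housing. Next I'll get the button height and the terracotta bowl.

```bash
python3 - <<'E'
from h import *
from scipy.spatial.transform import Rotation as R
d=pickle.load(open("d.pkl","rb"))
im=d["scene"]["image"];hsv=cv2.cvtColor(im,cv2.COLOR_RGB2HSV)[150:175,290:316]
m=((hsv[...,0]>50)&(hsv[...,0]<80)&(hsv[...,1]>75)).astype(np.uint8)
for r in m: print(''.join('.#'[x] for x in r))
v,u=np.nonzero(m);p=(u.mean()+290,v.mean()+150);print(p)
print("btn",tri(d["scene"],p,d["top"],(215.6,232.2)))
for z in(.03,.04,.05):print(plane(d["scene"],*p,z),plane(d["top"],215.6,232.2,z))
print("terra",plane(d["top"],253.5,177,.06),plane(d["scene"],328,211,.06))
print("turq",[plane(d["top"],u,v,.08).round(3) for u,v in((369,140),(370,281),(436,280),(189,295))])
print(R.from_rotvec([-6.40636587e-01,-3.07505334e+00,2.74012347e-03]).as_matrix().round(4))
cv2.imwrite("pics/btn.png",np.hstack([cv2.resize(im[140:185,280:325],(380,380)),cv2.resize(d["top"]["image"][210:255,195:240],(380,380))])[:,:,::-1])
E
```

```text
..........................
..........................
..........................
..........................
..........................
.........######...........
.......##########.........
......############........
......############........
.....##############.......
.....##############.......
.....##############.......
.....##############.......
.....##############.......
......############........
.......##########.........
........########..........
............#.............
..........................
..........................
..........................
..........................
..........................
..........................
..........................
(np.float64(301.50354609929076), np.float64(160.6595744680851))
btn (array([0.48433244, 0.13104745, 0.01791978]), np.float64(0.0007643936189584129))
[0.49001148 0.12366734 0.03      ] [0.48198377 0.12881367 0.03      ]
[0.49455806 0.11726738 0.04      ] [0.48023915 0.12722083 0.04      ]
[0.49910465 0.11086742 0.05      ] [0.47849452 0.12562799 0.05      ]
terra [0.64508276 0.02032739 0.06      ] [0.65118035 0.02111954 0.06      ]
turq [array([ 0.761, -0.322,  0.08 ]), array([ 0.344, -0.312,  0.08 ]), array([ 0.35 , -0.495,  0.08 ]), array([0.298, 0.184, 0.08 ])]
[[-9.168e-01  3.993e-01 -9.000e-04]
 [ 3.993e-01  9.168e-01 -1.600e-03]
 [ 1.000e-04 -1.800e-03 -1.000e+00]]
```

View pics/btn.png

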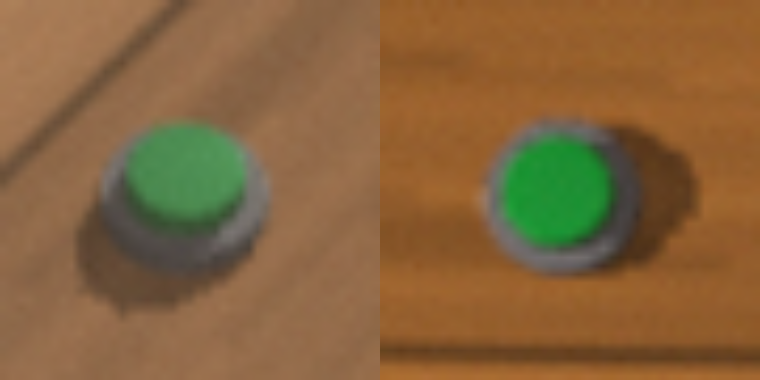

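Positions found:

| Thing | Position (m) |
|---|---|
| Button | (0.483, 0.130), top about 0.02–0.03 |
| Blue bowl | (0.585, -0.369) |
| Wheel | (0.466, -0.118) |

I'll shut the jaws and travel high to above the button.

Request:
{"api": "jog_arm", "payload": {
  "steps": [
    [1,-0.04,-0.03,0,0,0,0],
    [1,-0.085,-0.063,0,0,0,0],
    [1,-0.13,-0.096,0,0,0,0],
    [1,-0.175,-0.129,0,0,0,0],
    [1,-0.22,-0.162,0,0,0,0]
  ],
  "force": 10
}}

```text
t: 0.72
tool_pos: [0.3767, 0.3115, 0.2316]
orientation: [-0.64, -3.075, 0.003]
force: [1.3, -0.1, -0.0]
opening: 0.0479
```

Request:
{"api": "jog_arm", "payload": {
  "steps": [
    [1,-0.045,-0.033,0,0,0,0],
    [1,-0.09,-0.065,0.0,0,0,0],
    [1,-0.13,-0.095,0.03,0,0,0],
    [1,-0.17,-0.124,0.06,0,0,0],
    [1,-0.17,-0.124,0.1,0,0,0]
  ]
}}

```text
t: 1.35
tool_pos: [0.4849, 0.1269, 0.1314]
orientation: [0.647, 3.073, -0.003]
force: [-0.1, 1.0, -0.8]
opening: 0.0014
```

Request:
{"api": "jog_arm", "payload": {
  "steps": [
    [1,0,0,0,0,0,0],
    [1,0,0,0,0,0,0]
  ]
}}

```text
t: 1.6
tool_pos: [0.4853, 0.1271, 0.1326]
orientation: [0.646, 3.072, -0.003]
force: [-0.1, 0.7, 0.6]
opening: 0.0005
```

```bash
python3 - <<'E'
from h import *
from plant import robot
from scipy.spatial.transform import Rotation as R
s=robot.read_state();print(s["t"],s["tool_pos"],s["force"],s["opening"])
M=R.from_rotvec(s["orientation"]).as_matrix();print(M.round(3))
print(M.T@(np.array([.483,.130,.06])-s["tool_pos"]))
c=robot.read_camera("wrist");T=c["tool_from_camera"];K=c["mtx"]
cv2.imwrite("pics/w1.png",c["image"][:,:,::-1])
hsv=cv2.cvtColor(c["image"],cv2.COLOR_RGB2HSV);m=((hsv[...,0]>50)&(hsv[...,0]<75)&(hsv[...,1]>100)).astype(np.uint8)
cs,_=cv2.findContours(m,cv2.RETR_EXTERNAL,cv2.CHAIN_APPROX_NONE)
for k in cs:
    if cv2.contourArea(k)<100: continue
    e=cv2.fitEllipse(k);u,v=e[0];x=(u-K[0,2])/K[0,0];y=(v-K[1,2])/K[1,1];r=np.hypot(x,y)
    dd=np.array([x/r*np.sin(r),y/r*np.sin(r),np.cos(r)]);o=M@T[:3,3]+s["tool_pos"];dd=M@T[:3,:3]@dd
    print(e,[(o+dd*(z-o[2])/dd[2]).round(4) for z in(.02,.03)])
E
```

```text
1.6 [0.48525167 0.12714486 0.1325554 ] [-0.06092631  0.66181594  0.56260543] 0.00045424641829551287
[[-0.915  0.403  0.002]
 [ 0.403  0.915 -0.002]
 [-0.002 -0.001 -1.   ]]
[0.00338568 0.00179725 0.07254526]
((281.8962707519531, 211.43919372558594), (43.370243072509766, 44.29317855834961), 59.450164794921875) [array([0.4846, 0.1307, 0.02  ]), array([0.4823, 0.1317, 0.03  ])]
```

View pics/w1.png

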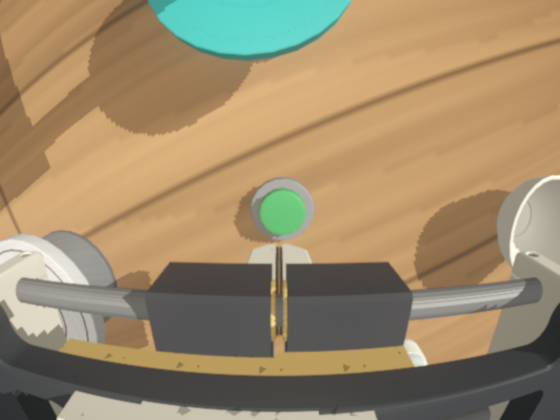

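The wrist view puts the button at pixel (282,211), in its grey ring, which gives (0.483, 0.131). Now I go down over it, slowing near the top.

Request:
{"api": "jog_arm", "payload": {
  "steps": [
    [1,0.0035,0.003,0.03,0,0,0],
    [1,0.0035,0.003,0.06,0,0,0],
    [1,0.0035,0.003,0.078,0,0,0],
    [1,0.0035,0.003,0.084,0,0,0],
    [1,0.0035,0.003,0.084,0,0,0]
  ]
}}

```text
t: 2.28
tool_pos: [0.4845, 0.1317, 0.05]
orientation: [0.644, 3.07, -0.001]
force: [-0.3, -0.4, 0.0]
opening: 0.0003
```

Request:
{"api": "jog_arm", "payload": {
  "steps": [
    [1,0,0,0.003,0,0,0],
    [1,0,0,0.003,0,0,0]
  ]
}}

```text
t: 2.52
tool_pos: [0.4851, 0.1318, 0.0477]
orientation: [0.644, 3.069, -0.001]
force: [-0.3, -0.3, -0.7]
opening: 0.0006
```

Request:
{"api": "jog_arm", "payload": {
  "steps": [
    [1,0,0,0.003,0,0,0],
    [1,0,0,0.003,0,0,0]
  ]
}}

```text
t: 2.78
tool_pos: [0.4851, 0.1317, 0.0446]
orientation: [0.644, 3.069, -0.001]
force: [0.3, -0.8, -0.4]
opening: 0.0004
```

Request:
{"api": "jog_arm", "payload": {
  "steps": [
    [1,0.0015,0,0.003,0,0,0],
    [1,0.0015,0,0.003,0,0,0]
  ]
}}

```text
t: 3.02
tool_pos: [0.4832, 0.1323, 0.0411]
orientation: [0.644, 3.07, -0.001]
force: [0.1, -0.3, 0.2]
opening: 0.0006
```

Request:
{"api": "jog_arm", "payload": {
  "steps": [
    [1,0,0,0.003,0,0,0],
    [1,0,0,0.003,0,0,0]
  ]
}}

```text
t: 3.28
tool_pos: [0.4829, 0.1323, 0.0377]
orientation: [0.645, 3.071, -0.001]
force: [0.4, -0.2, -0.2]
opening: 0.0003
```

Request:
{"api": "jog_arm", "payload": {
  "steps": [
    [1,0,0,0.003,0,0,0],
    [1,0,0,0.003,0,0,0]
  ]
}}

```text
t: 3.52
tool_pos: [0.4832, 0.1323, 0.0348]
orientation: [0.644, 3.07, -0.001]
force: [0.6, 0.4, 1.8]
opening: 0.0004
```

Request:
{"api": "jog_arm", "payload": {
  "steps": [
    [1,0,0,0.002,0,0,0],
    [1,0,0,0.002,0,0,0]
  ]
}}

```text
t: 3.78
tool_pos: [0.4833, 0.1323, 0.0329]
orientation: [0.644, 3.07, -0.001]
force: [-0.7, 0.6, 3.7]
opening: -0.0001
```

Request:
{"api": "jog_arm", "payload": {
  "steps": [
    [1,0,0,0.002,0,0,0],
    [1,0,0,0.002,0,0,0]
  ]
}}

```text
t: 4.03
tool_pos: [0.4833, 0.1323, 0.0309]
orientation: [0.644, 3.07, -0.001]
force: [-0.7, 0.3, 4.1]
opening: 0.0004
```

Request:
{"api": "jog_arm", "payload": {
  "steps": [
    [1,0,0,0.002,0,0,0],
    [1,0,0,0.002,0,0,0]
  ]
}}

```text
t: 4.28
tool_pos: [0.4834, 0.1323, 0.03]
orientation: [0.644, 3.071, -0.001]
force: [-6.7, -1.9, 17.9]
opening: 0.0006
```

The force jumped to 18 N, past the 5 N spring, so the button is on its stop. I hold briefly, then lift straight up.

Request:
{"api": "jog_arm", "payload": {
  "steps": [
    [1,0,0,0,0,0,0],
    [1,0,0,-0.02,0,0,0],
    [1,0,0,-0.07,0,0,0],
    [1,0,0,-0.13,0,0,0],
    [1,0,0,-0.18,0,0,0]
  ]
}}

```text
t: 4.9
tool_pos: [0.4828, 0.1326, 0.2119]
orientation: [0.644, 3.07, -0.001]
force: [0.2, -0.2, 0.7]
opening: 0.0007
```

```bash
python3 - <<'E'
from h import *
from plant import robot
from scipy.spatial.transform import Rotation as R
s=robot.read_state();print(s["t"],s["tool_pos"],s["force"])
M=R.from_rotvec(s["orientation"]).as_matrix()
print(M.T@(np.array([.585,-.369,.2])-s["tool_pos"]))
c=robot.read_camera("wrist");cv2.imwrite("pics/w2.png",c["image"][:,:,::-1])
E
```

```text
4.9 [0.48275964 0.13264113 0.21193177] [ 0.22575428 -0.20500319  0.68319057]
[-0.29523746 -0.41821064  0.01319046]
```

View pics/w2.png

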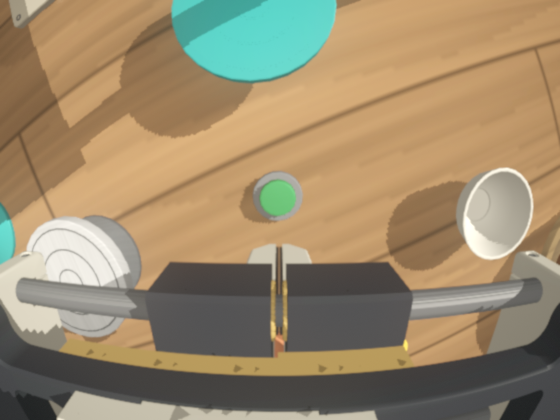

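The button at (278,196) has sprung back and the surroundings are untouched. I travel high (TCP about 0.21) towards the blue bowl.

Request:
{"api": "jog_arm", "payload": {
  "steps": [
    [1,-0.03,-0.042,0,0,0,0],
    [1,-0.06,-0.085,0,0,0,0],
    [1,-0.09,-0.127,0,0,0,0],
    [1,-0.12,-0.17,0,0,0,0],
    [1,-0.15,-0.212,0,0,0,0]
  ]
}}

```text
t: 5.58
tool_pos: [0.5379, -0.1229, 0.2195]
orientation: [0.642, 3.062, 0.005]
force: [0.4, 0.7, 0.2]
opening: 0.0008
```

Request:
{"api": "jog_arm", "payload": {
  "steps": [
    [1,-0.03,-0.042,0,0,0,0],
    [1,-0.06,-0.085,0,0,0,0],
    [1,-0.09,-0.127,0,0,0,0],
    [1,-0.12,-0.17,0,0,0,0],
    [1,-0.135,-0.191,0,0,0,0]
  ]
}}

```text
t: 6.2
tool_pos: [0.5843, -0.3548, 0.2185]
orientation: [0.646, 3.062, 0.005]
force: [0.0, 0.9, 0.1]
opening: 0.0006
```

```bash
cat > w.py <<'E'
import sys
from h import *
from plant import robot
from scipy.spatial.transform import Rotation as R
tx,ty,tz,name=float(sys.argv[1]),float(sys.argv[2]),float(sys.argv[3]),sys.argv[4]
s=robot.read_state();print(s["t"],s["tool_pos"],s["force"],s["q"].round(2))
M=R.from_rotvec(s["orientation"]).as_matrix();print(M.round(3))
print("move",(M.T@(np.array([tx,ty,tz])-s["tool_pos"])).round(4))
c=robot.read_camera("wrist");cv2.imwrite(f"pics/{name}.png",c["image"][:,:,::-1])
E
python3 w.py .585 -.369 .11 w3
```

```text
6.2 [ 0.58427361 -0.35480831  0.21849827] [0.0163811  0.90326467 0.10974278] [-0.62  0.35  1.26  0.01  1.52 -1.78]
[[-0.915  0.404  0.013]
 [ 0.404  0.915  0.   ]
 [-0.011  0.006 -1.   ]]
move [-0.0052 -0.0133  0.1085]
```

View pics/w3.png

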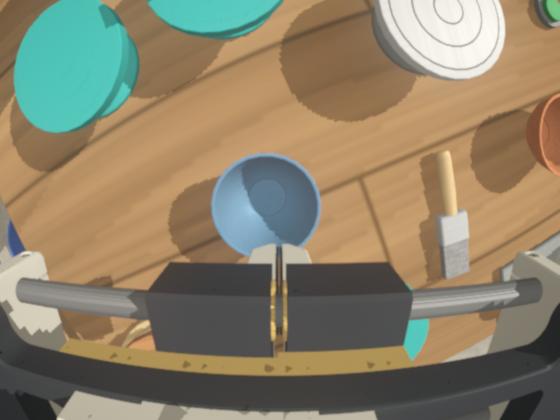

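The blue bowl is ahead at (266,205), and nothing stands near the gripper body. Now I go down over it.

Request:
{"api": "jog_arm", "payload": {
  "steps": [
    [1,-0.005,-0.013,0.0,0,0,0],
    [1,-0.005,-0.013,0.04,0,0,0],
    [1,-0.005,-0.013,0.075,0,0,0],
    [1,-0.005,-0.013,0.095,0,0,0],
    [1,-0.005,-0.013,0.104,0,0,0]
  ]
}}

```text
t: 6.88
tool_pos: [0.5842, -0.3702, 0.1129]
orientation: [0.647, 3.063, 0.004]
force: [-0.2, 0.2, -0.4]
opening: 0.0006
```

```bash
python3 w.py .585 -.369 .11 w4; python3 - <<'E'
from plant import robot
import cv2
from h import *
c=robot.read_camera("scene");cv2.imwrite("pics/s4.png",c["image"][:,:,::-1])
E
```

```text
6.875 [ 0.58421473 -0.3702205   0.11288587] [-0.20526525  0.18872895 -0.36411639] [-0.64  0.44  1.34  0.01  1.35 -1.8 ]
[[-0.914  0.405  0.011]
 [ 0.405  0.914  0.   ]
 [-0.01   0.005 -1.   ]]
move [-0.0002  0.0014  0.0029]
```

View pics/s4.png

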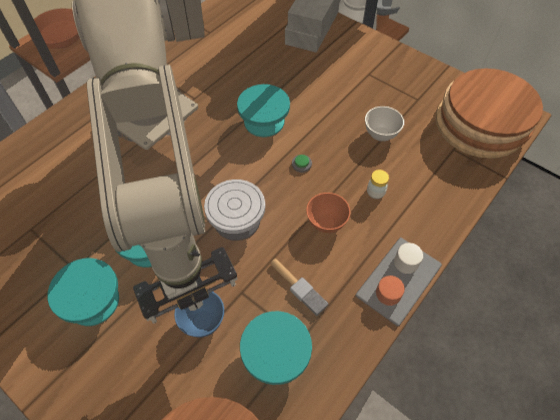

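View pics/w4.png

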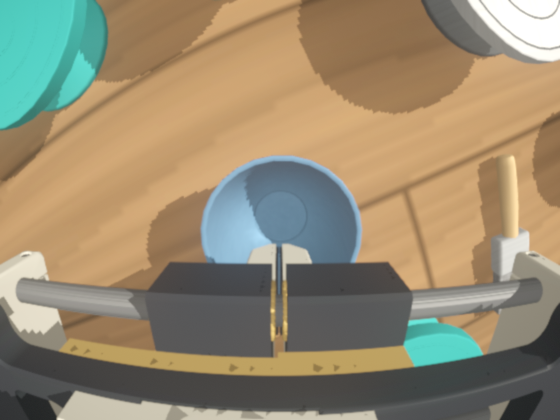

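The fingertips stand over the blue bowl (wrist view about (281,235), scene (200,313)) and everything else is in place. Holding for over 3 s.

Request:
{"api": "jog_arm", "payload": {
  "steps": [
    [1,0,0,0,0,0,0],
    [1,0,0,0,0,0,0],
    [1,0,0,0,0,0,0],
    [1,0,0,0,0,0,0],
    [1,0,0,0,0,0,0]
  ]
}}

```text
t: 7.6
tool_pos: [0.5846, -0.3706, 0.114]
orientation: [0.647, 3.062, 0.004]
force: [-0.0, 1.4, -0.0]
opening: 0.0009
```

Request:
{"api": "jog_arm", "payload": {
  "steps": [
    [1,0,0,0,0,0,0],
    [1,0,0,0,0,0,0],
    [1,0,0,0,0,0,0],
    [1,0,0,0,0,0,0],
    [1,0,0,0,0,0,0]
  ]
}}

```text
t: 8.22
tool_pos: [0.5846, -0.3706, 0.1139]
orientation: [0.647, 3.062, 0.004]
force: [-1.0, -0.1, -0.2]
opening: 0.0003
```

Request:
{"api": "jog_arm", "payload": {
  "steps": [
    [1,0,0,0,0,0,0],
    [1,0,0,0,0,0,0],
    [1,0,0,0,0,0,0],
    [1,0,0,0,0,0,0],
    [1,0,0,0,0,0,0]
  ]
}}

```text
t: 8.85
tool_pos: [0.5846, -0.3705, 0.1139]
orientation: [0.647, 3.062, 0.004]
force: [-0.3, 0.0, 0.9]
opening: 0.0008
```

Request:
{"api": "jog_arm", "payload": {
  "steps": [
    [1,0,0,0,0,0,0],
    [1,0,0,0,0,0,0],
    [1,0,0,0,0,0,0],
    [1,0,0,0,0,0,0],
    [1,0,0,0,0,0,0]
  ]
}}

```text
t: 9.48
tool_pos: [0.5846, -0.3706, 0.114]
orientation: [0.647, 3.062, 0.004]
force: [-0.6, 0.1, -0.7]
opening: 0.0003
```

Request:
{"api": "jog_arm", "payload": {
  "steps": [
    [1,0,0,0,0,0,0],
    [1,0,0,0,0,0,0],
    [1,0,0,0,0,0,0],
    [1,0,0,0,0,0,0],
    [1,0,0,0,0,0,0]
  ]
}}

```text
t: 10.1
tool_pos: [0.5846, -0.3706, 0.1139]
orientation: [0.647, 3.062, 0.004]
force: [-0.6, 0.5, -0.9]
opening: 0.0005
```

Request:
{"api": "jog_arm", "payload": {
  "steps": [
    [1,0,0,-0.03,0,0,0],
    [1,0,0,-0.08,0,0,0],
    [1,0,0,-0.11,0,0,0],
    [1,0,0,-0.11,0,0,0]
  ]
}}

```text
t: 10.6
tool_pos: [0.5848, -0.3717, 0.2283]
orientation: [0.646, 3.056, -0.001]
force: [-0.1, 0.2, -0.6]
opening: 0.0007
```

```bash
python3 w.py .466 -.1185 .21 w5
```

```text
10.6 [ 0.58483109 -0.37173071  0.2282954 ] [-0.14042119  0.19749391 -0.55824428] [-0.64  0.37  1.22  0.01  1.54 -1.8 ]
[[-0.914  0.405  0.018]
 [ 0.405  0.914 -0.004]
 [-0.018  0.003 -1.   ]]
move [0.2114 0.1834 0.0151]
```

Request:
{"api": "jog_arm", "payload": {
  "steps": [
    [1,0.042,0.037,0,0,0,0],
    [1,0.084,0.073,0,0,0,0],
    [1,0.126,0.11,0,0,0,0],
    [1,0.168,0.147,0,0,0,0],
    [1,0.205,0.178,0,0,0,0]
  ]
}}

```text
t: 11.28
tool_pos: [0.4666, -0.1232, 0.221]
orientation: [0.647, 3.063, 0.003]
force: [0.6, 0.3, 1.0]
opening: 0.0007
```

Request:
{"api": "jog_arm", "payload": {
  "steps": [
    [1,0,0,0,0,0,0]
  ]
}}

```text
t: 11.4
tool_pos: [0.4648, -0.1206, 0.2191]
orientation: [0.643, 3.066, 0.004]
force: [0.1, 0.3, -0.8]
opening: 0.0004
```

```bash
python3 w.py .466 -.1185 .135 w6
```

```text
11.4 [ 0.46479649 -0.12055162  0.21907594] [ 0.0701166  0.2669217 -0.7745301] [-0.36 -0.2   1.84  0.    1.5  -1.52]
[[-0.916  0.402  0.009]
 [ 0.402  0.916  0.001]
 [-0.008  0.004 -1.   ]]
move [0.0004 0.002  0.0841]
```

View pics/w6.png

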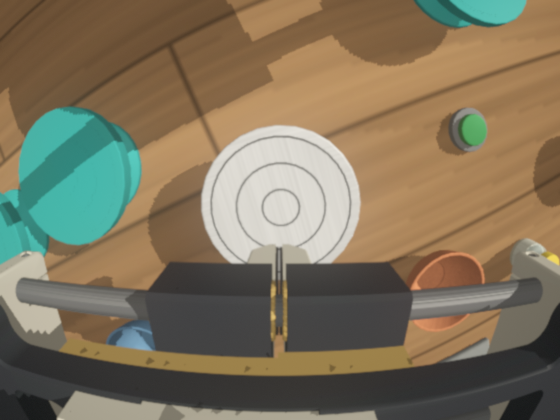

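The aluminium wheel is ahead at (280,207), with the button up at (473,130). Now I go down over the disc and hold.

Request:
{"api": "jog_arm", "payload": {
  "steps": [
    [1,0,0.002,0.03,0,0,0],
    [1,0,0.002,0.055,0,0,0],
    [1,0,0.002,0.07,0,0,0],
    [1,0,0.002,0.078,0,0,0],
    [1,0,0.002,0.078,0,0,0]
  ]
}}

```text
t: 12.08
tool_pos: [0.4667, -0.1201, 0.1407]
orientation: [0.645, 3.066, 0.003]
force: [0.4, -0.1, 0.9]
opening: 0.0004
```

Request:
{"api": "jog_arm", "payload": {
  "steps": [
    [1,0,0,0,0,0,0],
    [1,0,0,0,0,0,0],
    [1,0,0,0,0,0,0],
    [1,0,0,0,0,0,0],
    [1,0,0,0,0,0,0]
  ]
}}

```text
t: 12.7
tool_pos: [0.4667, -0.1201, 0.1408]
orientation: [0.645, 3.066, 0.004]
force: [0.6, 0.2, -0.1]
opening: 0.0004
```

Request:
{"api": "jog_arm", "payload": {
  "steps": [
    [1,0,0,0,0,0,0],
    [1,0,0,0,0,0,0],
    [1,0,0,0,0,0,0],
    [1,0,0,0,0,0,0],
    [1,0,0,0,0,0,0]
  ]
}}

```text
t: 13.32
tool_pos: [0.4667, -0.1201, 0.1408]
orientation: [0.645, 3.066, 0.004]
force: [0.2, 0.1, -0.5]
opening: 0.0007
```

Request:
{"api": "jog_arm", "payload": {
  "steps": [
    [1,0,0,0,0,0,0],
    [1,0,0,0,0,0,0],
    [1,0,0,0,0,0,0],
    [1,0,0,0,0,0,0],
    [1,0,0,0,0,0,0]
  ]
}}

```text
t: 13.95
tool_pos: [0.4667, -0.1201, 0.1408]
orientation: [0.645, 3.066, 0.004]
force: [0.4, 0.2, 0.1]
opening: 0.0004
```

Request:
{"api": "jog_arm", "payload": {
  "steps": [
    [1,0,0,0,0,0,0],
    [1,0,0,0,0,0,0],
    [1,0,0,0,0,0,0],
    [1,0,0,0,0,0,0],
    [1,0,0,0,0,0,0]
  ]
}}

```text
t: 14.58
tool_pos: [0.4667, -0.1201, 0.1408]
orientation: [0.645, 3.066, 0.003]
force: [-0.4, -0.4, -0.4]
opening: 0.0003
```

Request:
{"api": "jog_arm", "payload": {
  "steps": [
    [1,0,0,0,0,0,0],
    [1,0,0,0,0,0,0],
    [1,0,0,0,0,0,0],
    [1,0,0,0,0,0,0],
    [1,0,0,0,0,0,0]
  ]
}}

```text
t: 15.2
tool_pos: [0.4667, -0.1201, 0.1408]
orientation: [0.645, 3.066, 0.003]
force: [-0.1, -0.2, -0.6]
opening: 0.0003
```

```bash
python3 w.py .466 -.1185 .1375 w7; python3 - <<'E'
from h import *
from plant import robot
d=pickle.load(open("d.pkl","rb"))
a=robot.read_camera("scene")["image"]
cv2.imwrite("pics/s7.png",a[:,:,::-1])
b=d["scene"]["image"]
for n,(x,y) in dict(blue=(200,315),white=(384,124),terra=(328,212),btn=(302,162),jar=(380,185),brush=(300,285)).items():
    p=[cv2.cvtColor(i[y-32:y+32,x-32:x+32],cv2.COLOR_RGB2GRAY).astype(np.float32) for i in(b,a)]
    print(n,cv2.phaseCorrelate(*p,cv2.createHanningWindow((64,64),cv2.CV_32F)))
E
```

```text
15.2 [ 0.46671309 -0.12011522  0.14078568] [-0.05728371 -0.21844349 -0.59162254] [-0.36 -0.14  1.93  0.    1.35 -1.52]
[[-0.915  0.403  0.008]
 [ 0.403  0.915  0.001]
 [-0.007  0.004 -1.   ]]
move [0.0013 0.0012 0.0033]
blue ((0.15504509846911674, 0.08315856588155057), 0.8399610836058855)
white ((0.01876571676320893, -0.00029243924379329655), 0.967160485452041)
terra ((0.1533975808817729, -0.051307728184362134), 0.9358774095308036)
btn ((0.07307830166747564, 0.002586188709816639), 1.003363290335983)
jar ((-0.035290865444466135, -0.06468553842157831), 1.0014260878087953)
brush ((0.00045431321908395716, 0.07429150803882223), 1.0488666612654924)
```

View pics/s7.png

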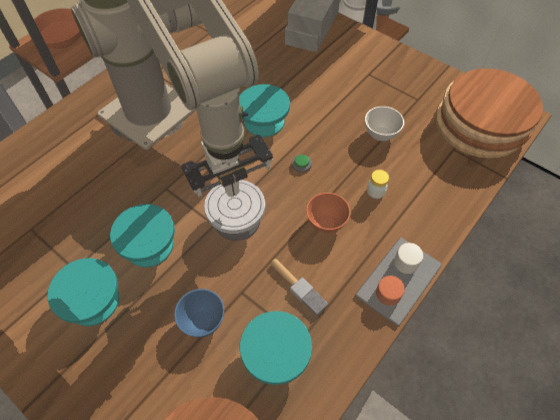

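The fingertips point over the wheel's disc, centred at (235,206), and nothing has moved. I'm handing the job in.

```bash
python3 -c "
from plant import robot
print(robot.close_job())"
```

```text
the job is handed in; nothing more can be done
None
```

I carried out all three steps and handed the job in at about 15.2 s, still pointing at the wheel; `close_job` gives no verdict.

- **Button:** I pressed it down to its stop. The force rose from about 4 N to 18 N at the bottom, and the pictures show it back up.
- **Blue bowl:** I held for over 3 s about 2 mm from its middle, with the grasp point about 119 mm above the table (window 80 to 155 mm).
- **Wheel:** I held for over 3 s about 2 mm from the disc's middle, with the grasp point about 146 mm above the table (window 100 to 175 mm).

**Last checks:** Comparing first and last scene pictures, the bowls, jar, brush and button shifted by under 0.2 pixels. The tool force was at noise level.

**One disagreement:** Triangulated heights for the white bowl's rim and the wheel's top came out about 10 mm below the given ones, because the masks caught some of their sides. I used the given heights. Positions seen from above agreed between the two cameras to within about 10 mm.

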